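# Try out two re-capped jukebox selector keys

## Task

Two keys of this jukebox selector have just been given new caps and need trying out: with a fingertip, switch on the bench tester with its green push button, then make a selection by pressing the blue key in the letter row and after it the red key in the number row, each pressed lightly until it clicks and stays down. Press down none of the ivory keys. Nothing is to be picked up: leave the tester and the loose parts standing where they are.

Things in the scene. Friction and masses are not known exactly. Their poses are not given: they have to be found in the camera images.
- selector_face (a point): Middle of the aluminium top plate, 66 mm above the bench, of the selector bank, fixed to the bench, 150 mm deep (x) by 224 mm wide (y), face up. Axes: x away from its user, y along the rows, z up. Five keys a row at y = -72, -36, 0, 36, 72 mm: letter row (black inlay) at x = +27 mm, number row (dark red inlay) at x = -27 mm. The coloured key may have any place in its row.
- blue_key_top (a point): Centre of the top of the blue re-capped key, always in the letter row. Key caps are 20 mm (x) by 22 mm (y) and stand 14 mm above the plate when up; axes as the selector's. The point moves down with the key.
- blue_key (a joint): How far the blue key is down, m: 0 up, 0.008 down (top then 6 mm above the plate). Snap latch: the push needed rises to 2.5 N at 2 mm and is nil at halfway (4 mm); let go before that it springs up, past it it goes home by itself and stays down. Pushed on, it sinks a little into a soft stop (2 to 3 N per mm). All keys and the green button work alike.
- red_key_top (a point): Centre of the top of the red re-capped key, always in the number row; same size, height and axes as the blue key. The point moves down with the key.
- red_key (a joint): How far the red key is down, m: 0 up, 0.008 fully down; snap latch as the blue key.
- power_top (a point): Centre of the top of the tester's round green push button, 27 mm across, in a 37 mm steel bezel on the tester's top; it stands 14 mm above the bezel and 81 mm above the bench when up. The point moves down with the button; axes as the tester's.
- power (a joint): How far the green button is down, m: 0 up (off), 0.008 fully down (on); snap latch, same feel as the keys.
- tester: Bench tester: a loose grey-green hammer-finish steel case on rubber feet, 130 mm (x) by 150 mm (y), 62 mm high, about 1.8 kg, with a black top carrying a meter, two binding posts (16 mm high) and the green button at x = -25, y = +35 mm. Origin under its centre, z up. It stands to the left or the right of the selector.
- letter_key1 (a joint): Joint of a plain ivory key in the letter row, same make and size as the re-capped keys: 0 m up, 0.008 m fully down. Not to be pressed.
- letter_key2 (a joint): Joint of a plain ivory key in the letter row, same make and size as the re-capped keys: 0 m up, 0.008 m fully down. Not to be pressed.
- letter_key3 (a joint): Joint of a plain ivory key in the letter row, same make and size as the re-capped keys: 0 m up, 0.008 m fully down. Not to be pressed.
- letter_key4 (a joint): Joint of a plain ivory key in the letter row, same make and size as the re-capped keys: 0 m up, 0.008 m fully down. Not to be pressed.
- number_key1 (a joint): Joint of a plain ivory key in the number row, same make and size as the re-capped keys: 0 m up, 0.008 m fully down. Not to be pressed.
- number_key2 (a joint): Joint of a plain ivory key in the number row, same make and size as the re-capped keys: 0 m up, 0.008 m fully down. Not to be pressed.
- number_key3 (a joint): Joint of a plain ivory key in the number row, same make and size as the re-capped keys: 0 m up, 0.008 m fully down. Not to be pressed.
- number_key4 (a joint): Joint of a plain ivory key in the number row, same make and size as the re-capped keys: 0 m up, 0.008 m fully down. Not to be pressed.
- cup: Loose open tin parts cup, 76 mm across the rim, 80 mm high; origin under its centre. The funnel sits in its mouth. Stands on the other side of the selector from the tester. Leave alone.
- funnel: Loose brass funnel set in the cup's mouth, 100 mm across its top, 78 mm tall, its top 100 mm above the bench; origin at the lower end of its spout. Leave alone.
- lens: Loose blue glass jewel lens, a dome 34 mm across, 13.5 mm high; origin under its centre. Leave alone.
- hub: Loose nickel wheel hub, flange 56 mm across, 30 mm high; origin under its centre. Leave alone.
- bearing: Loose bronze thrust bearing, a ring 42 mm across, 12 mm high; origin under its centre. Leave alone.
- cap: Loose cream plastic button cap, 20 x 22 mm, 12 mm high, lying on the bench board; origin under its centre. Leave alone.
- driver: Screwdriver 170 mm long lying on the bench beyond the selector; origin under its middle, x along it. Leave alone.

How it is judged:
By the outcome, as a careful person would: the job done as asked, in the order asked, and still so for the second after the job is handed in, with the robot touching nothing.
It also fails if it takes over 51 s, if anything falls off the work surface, if the arm or the gripper's body presses on something with over 40 N, if the wrist force passes 120 N, or if a joint passes its speed limit or range.

## Robot

A 6-joint arm with a two-finger parallel gripper is mounted at the origin on the work surface. World frame = base frame: x ahead of the robot, y to its left, z up, the work surface at z = 0. Lengths are in mm, angles in rad, forces in N, time in s.
With the tool pointing down it reaches from about 275 to 750 mm from the base axis. Payload 10.2 kg.
Tool frame: the origin (TCP) lies between the finger pads; the fingertips stand 19 mm ahead of it and the grasp point (between the pads) is the TCP; z points along the fingers, y is the line along which they close (so a half turn about z gives the same grasp; the last joint's range is limited). The gripper opens to 85 mm and grips with 20 to 120 N. Pads are 22 mm wide; open, the fingers measure 114 mm over their backs; the gripper's body (76 mm by 85 mm) begins 54 mm behind the grasp point. The pads swing forward as they close: fully open they stand 13 mm farther back than shut.
Start: joints at [-1.516, 0.313, 1.498, -0, 1.331, -0.223], TCP at [143.963, -504.882, 214.694] pointing down, gripper open.
Joint ranges: [-2.94, 2.94], [-0.97, 2.17], [0.19, 2.56], [-1.23, 4.37], [0.02, 3.11], [-2.88, 2.88]. Speed limits (rad/s): [2.39, 2.39, 3.01, 3.14, 3.14, 3.14].

## Interface

Orientations are given as a unit quaternion [w, x, y, z].
In Python, from rig import sense, capture, finish_job gives the robot as it stands. The module is installed in compiled form; this text tells all that it offers.
- The arm moves only by the tool move_arm, never from a script. Its argument "moves" is a list of rows, each an object with "turn": the turn, a rotation vector about the tool's x, y, z in rad, a list of three; "translation": the shift along the tool's x, y, z in mm, a list of three; "hand": the opening, from 0 (shut) to 1 (fully open). In form: [{"turn": [wx, wy, wz], "translation": [x, y, z], "hand": hand}, ...]. A call has 1 to 10 rows; each row shifts and turns the commanded pose from where the row before left it, along the tool's axes as they then stand; what a row does not reach is not made up. A row lasts 1/12 s, in which the tool goes at most 41.7 mm and 7.16 degrees, less where a joint would pass 70% of its speed; a pose out of reach is approached as far as the arm can. A call with a gripper value outside its range is refused whole. The fingers move at their own pace and stop on an object; "grip_force" is the grip in N (left out, the last holds). Time passes only in rows, so rows that do not move let the fingers close. It gives the time, the measured TCP pose, the force, the opening and the grip force at its end, in the units of the state.
- sense(): the state, without advancing time (a new reading comes with each control period).
- capture(name): name is "side" or "top" or "wrist"; returns a dict with "image" (384x512x3 uint8, blue, green, red), "z_map" (384x512 float32, mm along the optical axis (not along the pixel's ray), 0 where there is no reading), "vertical_fov" (degrees; the focal length in pixels is half the picture's height over the tangent of half this angle, whatever the lens; pixels are square), "cx", "cy" (the principal point, pixels), "R" (3x3) and "t" (3): a world point X has camera coordinates R X + t; the wrist camera has in their place "T_tool_cam" (4x4, takes a point from camera to tool coordinates, whose origin is the TCP and whose axes are the flange's). Camera axes: x right, y down, z forward; pixel columns grow to the right and rows downward; lengths in mm; the calibration is good to about 2 mm. The wrist camera is an equidistant fisheye: a pixel r from the principal point sees the ray r / f radians off the axis. A picture is of the moment at which its call begins: read the wrist's pose just before it.
- finish_job(): hands the job in; it is judged then, once.
The state is a dict: "time_s": time; "joints": joint angles; "dq": joint speeds; "tau": joint torques, N m; "eef_pos": TCP position; "ee_rot": TCP orientation; "force": force on the tool from outside, world axes, zero at the start; "wrist_torque": the same for the moment, N m; "grip_width": opening from 0.0 (shut) to 1.0 (fully open); "grip_force": force on a finger pad.
Only numpy, scipy, OpenCV 4.12 (cv2) and the standard library are available. Lean on these libraries where they do the work, as an engineer would, in place of code of your own. Each camera call takes 0.05 s, during which the arm holds its last target. There are 200 camera calls.

## Working session

There is one attempt and no reset: what is moved stays moved. The work goes in short steps, Python scripts to look and compute and a tool call to move; the robot and the scene stay as the last step left them, time stands still between calls to the robot, and variables do not carry over. Pictures are saved under pics/ and viewed, at most 10 in all, crops included, and the job is handed in when it is done.

Besides the shell and the picture viewer there is one more tool, called after ">>>" as name(argument=value, ...) on one line, values as JSON. move_arm: Moves the arm, as the interface text tells. Its arguments: {"type":"object","properties":{"moves":{"type":"array","items":{"type":"object","properties":{"turn":{"type":"array","items":{"type":"number"}},"translation":{"type":"array","items":{"type":"number"}},"hand":{"type":"number"}}}},"grip_force":{"type":"number"}},"required":["moves"]}

```bash
mkdir -p pics; cat > h.py <<'E'
import numpy as np, cv2
from rig import sense, capture, finish_job
def cloud(c):
    h,w=c["z_map"].shape; f=h/2/np.tan(np.radians(c["vertical_fov"]/2))
    v,u=np.mgrid[:h,:w]; z=c["z_map"]
    P=np.stack([(u-c["cx"])/f*z,(v-c["cy"])/f*z,z],-1)
    return (P-np.array(c["t"]))@np.array(c["R"])
E
python3 - <<'E'
from h import *
import pickle
s=sense(); print({k:np.round(v,3) for k,v in s.items()})
for n in("top","side"):
    c=capture(n); pickle.dump(c,open(n+".pkl","wb")); cv2.imwrite(f"pics/{n}.png",cv2.resize(c["image"],(800,600)))
    print(n,c["vertical_fov"],c["cx"],c["cy"])
E
```

```text
{'time_s': np.float64(0.0), 'joints': array([-1.516,  0.313,  1.498,  0.   ,  1.331, -0.223]), 'dq': array([-0.   ,  0.001, -0.   , -0.002, -0.   ,  0.001]), 'tau': array([ 0.0000e+00, -4.1227e+01, -2.5974e+01, -0.0000e+00,  4.0000e-03,
       -0.0000e+00]), 'eef_pos': array([ 143.944, -504.575,  214.104]), 'ee_rot': array([-0.001,  0.99 ,  0.138,  0.   ]), 'force': array([-0.26 ,  1.373, -0.386]), 'wrist_torque': array([ 0.056, -0.011, -0.085]), 'grip_force': np.float64(0.0), 'grip_width': np.float64(1.002)}
top 57.630086269243904 262.34633704107324 190.54057812384409
side 52.004538021003206 251.24491808570312 188.27171463417574
```

View pics/top.png

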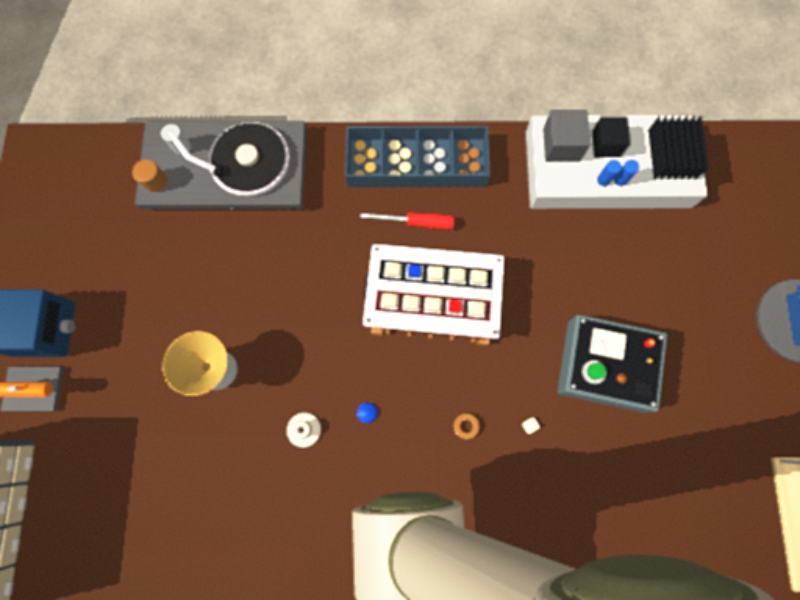

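View pics/side.png

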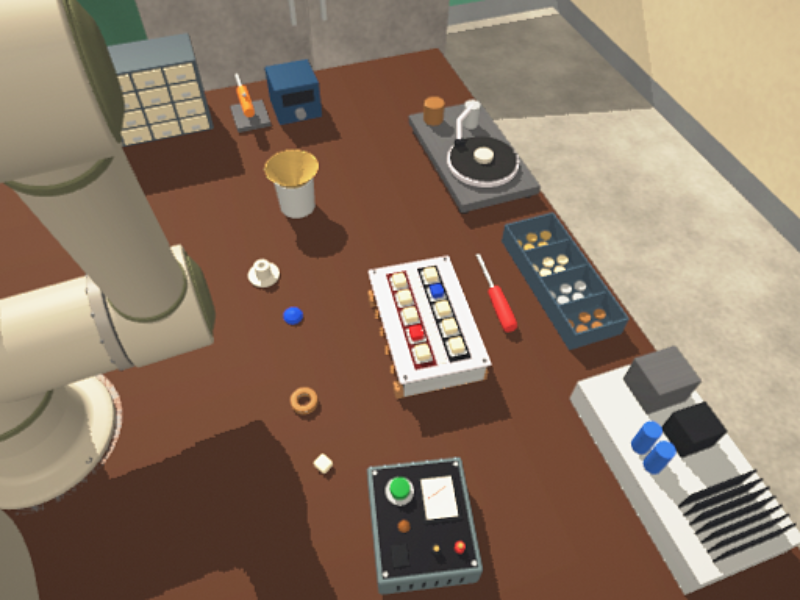

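The top view shows the blue key at (415,270), second in the letter row, and the red key at (456,307), fourth in the number row. The green button is at (595,372) on the tester, to the right. The side view agrees. Next I'll measure these points.

```bash
cat > m.py <<'E'
from h import *
import pickle
def blobs(n,zs):
    c=pickle.load(open(n+".pkl","rb")); P=cloud(c); H=cv2.cvtColor(c["image"],cv2.COLOR_BGR2HSV).astype(int)
    h,s,v=H[...,0],H[...,1],H[...,2]; near=(P[...,2]>zs-12)&(P[...,2]<zs+8)&(c["z_map"]>0)
    return c,P,h,s,v
K=np.array(c_) if 0 else None
for n in("top","side"):
    c,P,h,s,v=blobs(n,80)
    Z=P[...,2]; ok=(Z>60)&(Z<95)&(c["z_map"]>0)&(P[...,0]>250)&(P[...,0]<650)&(abs(P[...,1])<350)
    print(n)
    for nm,m in dict(blue=(h>105)&(h<130)&(s>140),red=((h<6)|(h>174))&(s>170)&(v>120),green=(h>45)&(h<80)&(s>150),ivory=(h>12)&(h<40)&(s>25)&(s<130)&(v>150)).items():
        N,L,st,ce=cv2.connectedComponentsWithStats((m&ok).astype(np.uint8))
        for i in range(1,N):
            if st[i,4]<25: continue
            q=P[L==i]; top=q[q[:,2]>np.percentile(q[:,2],60)-3]
            print(nm,st[i,4],np.round(ce[i]),"ctr",np.round((top.max(0)+top.min(0))/2,1),"mean",np.round(top.mean(0),1),"ext",np.round(np.ptp(top,axis=0),1))
    # plate
    m=(abs(Z-66)<5)&(s<40)&(v>150)&ok&(P[...,1]>-160)
    q=P[m]; r=cv2.minAreaRect(q[:,:2].astype(np.float32)); print("plate",r,q[:,2].mean())
E
sed -i '/^K=/d' m.py; python3 m.py
```

```text
top
blue 49 [265. 173.] ctr [641.    6.2  79.4] mean [641.4   6.2  79. ] ext [16.5 15.6  4.6]
red 53 [291. 195.] ctr [580.9 -59.9  79.4] mean [581.6 -60.1  79.2] ext [18.8 15.7  6. ]
green 81 [382. 237.] ctr [ 475.3 -281.8   80.2] mean [ 475.5 -281.8   79.9] ext [19.9 24.4  5.8]
ivory 61 [251. 173.] ctr [642.3  41.1  79.4] mean [642.5  40.1  79.1] ext [13.7 18.2  7.4]
ivory 74 [279. 175.] ctr [639.2 -30.1  79.2] mean [638.  -30.9  79. ] ext [18.8 20.9  6.3]
ivory 78 [292. 176.] ctr [634.1 -66.2  79.3] mean [634.4 -66.8  79.1] ext [19.2 20.7  6.5]
ivory 80 [306. 177.] ctr [ 631.4 -100.7   79. ] mean [ 630.7 -102.3   78.5] ext [19.7 18.8  6. ]
ivory 82 [249. 192.] ctr [591.7  47.2  79.3] mean [591.5  45.5  78.6] ext [19.4 20.6  7.6]
ivory 79 [263. 193.] ctr [588.8  11.4  78.9] mean [589.   10.1  79. ] ext [18.9 20.5  6.5]
ivory 81 [277. 194.] ctr [584.1 -24.3  78.2] mean [584.5 -26.1  78.3] ext [18.2 20.5  5.6]
ivory 81 [305. 197.] ctr [578.4 -95.5  78.6] mean [577.9 -96.   78.8] ext [19.  20.5  5.7]
plate ((598.574951171875, -25.60607147216797), (224.79595947265625, 118.3896484375), 8
[... 382 characters left out ...]
78. ] ext [13.5 20.3  7.7]
ivory 125 [257. 185.] ctr [591.  28.  79.] mean [591.1  23.9  78.4] ext [24.1 58.   8.5]
ivory 77 [283. 197.] ctr [639.3 -31.9  79.1] mean [639.4 -33.6  78.8] ext [19.8 21.4  7. ]
ivory 70 [262. 201.] ctr [585.7 -26.3  78.2] mean [586.4 -28.6  78.5] ext [19.1 22.5  5.6]
ivory 75 [288. 209.] ctr [635.8 -66.6  78.6] mean [635.6 -69.   78.5] ext [19.7 22.5  6.8]
ivory 83 [292. 221.] ctr [ 632.9 -103.6   79.5] mean [ 632.8 -104.9   79.7] ext [18.6 20.8  6.2]
ivory 75 [271. 226.] ctr [578.7 -97.2  79.1] mean [579.3 -99.9  78.6] ext [19.6 22.9  7.7]
plate ((568.9654541015625, 100.39035034179688), (150.24862670898438, 506.755126953125), 9.755509376525879) 66.0188195074712
```

Measured points agree with the key geometry: the blue-to-red offset is (60, 67), as expected for a selector yaw of about -0.085 rad. I'll close the fingers and turn tool x to run along the key rows.

>>> move_arm(moves=[{"turn": [0,0,-0.1208],"translation": [0,0,0],"hand": 0},{"turn": [0,0,-0.1208],"translation": [0,0,0],"hand": 0},{"turn": [0,0,-0.1208],"translation": [0,0,0],"hand": 0},{"turn": [0,0,-0.1208],"translation": [0,0,0],"hand": 0},{"turn": [0,0,-0.1208],"translation": [0,0,0],"hand": 0},{"turn": [0,0,-0.1208],"translation": [0,0,0],"hand": 0},{"turn": [0,0,-0.1208],"translation": [0,0,0],"hand": 0},{"turn": [0,0,-0.1208],"translation": [0,0,0],"hand": 0},{"turn": [0,0,-0.1208],"translation": [0,0,0],"hand": 0},{"turn": [0,0,-0.1208],"translation": [0,0,0],"hand": 0}], grip_force=20)

```text
time_s: 0.93
eef_pos: [144.0, -504.7, 214.3]
ee_rot: [-0.0, 0.734, 0.679, 0.0]
force: [-1.0, -0.1, 0.7]
grip_width: -0.001
grip_force: 0.0
```

```bash
cat >> h.py <<'E'
from scipy.spatial.transform import Rotation as Ro
def R():
    s=sense(); q=np.array(s["ee_rot"]); return Ro.from_quat(q[[1,2,3,0]]).as_matrix(), np.array(s["eef_pos"]), s
def to(x,y,ztip):
    M,p,s=R(); d=M.T@(np.array([x,y,ztip+19])-p)
    print("t",s["time_s"],"pos",np.round(p,1),"F",np.round(s["force"],2),"grip",s["grip_width"]); print("toolx",np.round(M[:,0],3),"z",np.round(M[:,2],3),"delta tool",np.round(d,1))
E
python3 -c "from h import *;to(475,-283,130)"
```

```text
t 0.9333 pos [ 144.  -504.7  214.3] F [-0.99 -0.14  0.71] grip -0.001260649412722323
toolx [0.079 0.997 0.001] z [-0.     0.001 -1.   ] delta tool [247.1 312.5  65.5]
```

>>> move_arm(moves=[{"turn": [0,0,0],"translation": [18,22.5,0],"hand": 0},{"turn": [0,0,0],"translation": [18,22.5,0],"hand": 0},{"turn": [0,0,0],"translation": [18,22.5,0],"hand": 0},{"turn": [0,0,0],"translation": [18,22.5,0],"hand": 0},{"turn": [0,0,0],"translation": [18,22.5,0],"hand": 0},{"turn": [0,0,0],"translation": [18,22.5,0],"hand": 0},{"turn": [0,0,0],"translation": [18,22.5,0],"hand": 0},{"turn": [0,0,0],"translation": [18,22.5,0],"hand": 0},{"turn": [0,0,0],"translation": [18,22.5,0],"hand": 0},{"turn": [0,0,0],"translation": [18,22.5,0],"hand": 0}])

```text
time_s: 1.77
eef_pos: [384.4, -343.5, 214.5]
ee_rot: [-0.0, 0.737, 0.676, 0.0]
force: [0.1, -0.8, 1.1]
grip_width: 0.001
grip_force: 0.0
```

>>> move_arm(moves=[{"turn": [0,0,0],"translation": [17,22,10],"hand": 0},{"turn": [0,0,0],"translation": [17,22,10],"hand": 0},{"turn": [0,0,0],"translation": [17,22,15],"hand": 0},{"turn": [0,0,0],"translation": [16,21.5,15],"hand": 0},{"turn": [0,0,0],"translation": [0,0,15],"hand": 0},{"turn": [0,0,0],"translation": [0,0,0],"hand": 0},{"turn": [0,0,0],"translation": [0,0,0],"hand": 0}])

```text
time_s: 2.35
eef_pos: [475.9, -285.1, 149.3]
ee_rot: [-0.001, 0.736, 0.677, -0.0]
force: [1.1, 0.2, 1.0]
grip_width: -0.001
grip_force: 0.0
```

```bash
python3 - <<'E'
from h import *
to(475,-283,81)
for n in("top","side","wrist"): 
    c=capture(n); cv2.imwrite(f"pics/{n}2.png",c["image"])
a=cv2.imread("pics/wrist2.png");b=cv2.imread("pics/side2.png")
cv2.imwrite("pics/c2.png",cv2.resize(np.hstack([a[:,56:456],b[150:384,150:384][:,:,:].repeat(1,0) if 0 else cv2.resize(b[230:384,180:334],(384,384))]),(784,384)))
E
```

```text
t 2.35 pos [ 475.9 -285.1  149.3] F [1.13 0.17 1.04] grip -0.0013797383001734075
toolx [0.085 0.996 0.001] z [-0.001  0.001 -1.   ] delta tool [ 1.9 -1.  49.3]
```

View pics/c2.png

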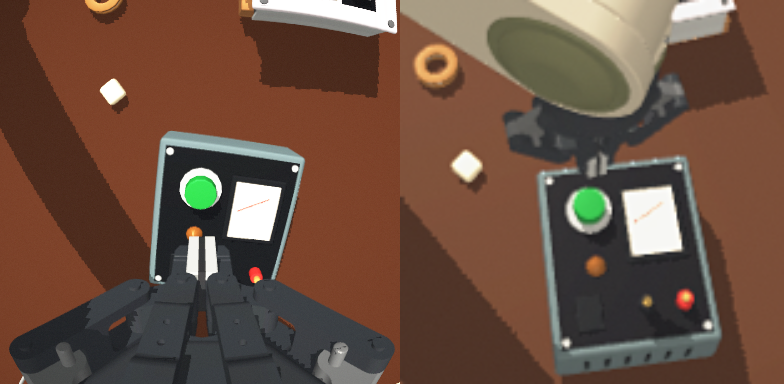

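The wrist view (left) shows the closed fingertips at about (200,270) and the green button at (200,190), and the side view shows the fingertips above the button. I'll check the button position with the wrist camera's depth.

```bash
cat >> h.py <<'E'
def wcloud():
    M,p,s=R(); c=capture("wrist"); z=c["z_map"]; h,w=z.shape; f=h/2/np.tan(np.radians(c["vertical_fov"]/2))
    v,u=np.mgrid[:h,:w]; x=u-c["cx"]; y=v-c["cy"]; r=np.hypot(x,y)+1e-9; th=r/f; k=np.tan(th)/r*z
    X=np.stack([x*k,y*k,z],-1); T=np.array(c["T_tool_cam"]); X=X@T[:3,:3].T+T[:3,3]
    return c,X@M.T+p
def wfind(cols,zlo=60,zhi=95):
    c,P=wcloud(); H=cv2.cvtColor(c["image"],cv2.COLOR_BGR2HSV).astype(int); h,s,v=H[...,0],H[...,1],H[...,2]
    ok=(P[...,2]>zlo)&(P[...,2]<zhi)&(c["z_map"]>0)
    D=dict(blue=(h>105)&(h<130)&(s>140),red=((h<6)|(h>174))&(s>170)&(v>120),green=(h>45)&(h<80)&(s>150),ivory=(h>12)&(h<40)&(s>25)&(s<130)&(v>150))
    for nm in cols:
        N,L,st,ce=cv2.connectedComponentsWithStats((D[nm]&ok).astype(np.uint8))
        for i in range(1,N):
            if st[i,4]<60: continue
            q=P[L==i]; zt=np.percentile(q[:,2],70); top=q[abs(q[:,2]-zt)<2]
            lo,hi=np.percentile(top,2,axis=0),np.percentile(top,98,axis=0)
            print(nm,st[i,4],np.round(ce[i]),"ctr",np.round((lo+hi)/2,1),"ext",np.round(hi-lo,1),"ztop",round(zt,1))
    return c
E
python3 -c "
from h import *
wfind(['green'])"
```

```text
green 832 [256. 192.] ctr [ 474.9 -281.9   80.4] ext [22.8 23.2  2.6] ztop 80.7
```

>>> move_arm(moves=[{"turn": [0,0,0],"translation": [2.5,-1,15],"hand": 0},{"turn": [0,0,0],"translation": [0,0,15],"hand": 0},{"turn": [0,0,0],"translation": [0,0,10],"hand": 0},{"turn": [0,0,0],"translation": [0,0,5],"hand": 0},{"turn": [0,0,0],"translation": [0,0,0],"hand": 0},{"turn": [0,0,0],"translation": [0,0,0],"hand": 0}])

```text
time_s: 3.05
eef_pos: [475.7, -283.1, 105.3]
ee_rot: [0.0, 0.737, 0.676, 0.0]
force: [0.4, 0.0, 0.9]
grip_width: -0.001
grip_force: 0.0
```

>>> move_arm(moves=[{"turn": [0,0,0],"translation": [0,0,1],"hand": 0},{"turn": [0,0,0],"translation": [0,0,1],"hand": 0},{"turn": [0,0,0],"translation": [0,0,1],"hand": 0},{"turn": [0,0,0],"translation": [0,0,1],"hand": 0},{"turn": [0,0,0],"translation": [0,0,1],"hand": 0},{"turn": [0,0,0],"translation": [0,0,1],"hand": 0},{"turn": [0,0,0],"translation": [0,0,0],"hand": 0}])

```text
time_s: 3.63
eef_pos: [475.4, -282.6, 98.5]
ee_rot: [-0.0, 0.736, 0.676, -0.0]
force: [0.6, -0.1, -1.1]
grip_width: -0.0
grip_force: 0.0
```

>>> move_arm(moves=[{"turn": [0,0,0],"translation": [0,0,1],"hand": 0},{"turn": [0,0,0],"translation": [0,0,1],"hand": 0},{"turn": [0,0,0],"translation": [0,0,0],"hand": 0}])

```text
time_s: 3.88
eef_pos: [475.4, -282.7, 96.5]
ee_rot: [-0.0, 0.737, 0.676, -0.0]
force: [-0.0, -0.4, 0.1]
grip_width: 0.0
grip_force: 0.0
```

>>> move_arm(moves=[{"turn": [0,0,0],"translation": [0,0,1],"hand": 0},{"turn": [0,0,0],"translation": [0,0,1],"hand": 0},{"turn": [0,0,0],"translation": [0,0,1],"hand": 0},{"turn": [0,0,0],"translation": [0,0,0],"hand": 0}])

```text
time_s: 4.22
eef_pos: [475.4, -282.6, 93.5]
ee_rot: [-0.0, 0.737, 0.676, -0.0]
force: [0.2, 0.1, -0.3]
grip_width: -0.002
grip_force: 0.0
```

```bash
python3 -c "
from h import *
wfind(['green']);to(475,-282.5,75)"
```

```text
green 1144 [258. 221.] ctr [ 475.  -279.1   80.3] ext [23.  18.4  2.7] ztop 80.6
t 4.2667 pos [ 475.5 -282.7   93.6] F [-0.29  0.74 -0.11] grip -0.0019419488891105861
toolx [0.085 0.996 0.   ] z [-0.  0. -1.] delta tool [ 0.1 -0.5 -0.4]
```

```bash
python3 - <<'E'
from h import *
c,P=wcloud(); M,p,s=R()
a=c["image"]; b=capture("side")["image"]
cv2.imwrite("pics/c3.png",np.hstack([cv2.resize(a[130:330,156:356],(400,400)),cv2.resize(b[270:350,200:280],(400,400),interpolation=cv2.INTER_NEAREST)]))
d=np.hypot(P[...,0]-p[0],P[...,1]-p[1])
m=(d<16)&(c["z_map"]>0)
H=cv2.cvtColor(a,cv2.COLOR_BGR2HSV).astype(int)
m&=~((H[...,0]>45)&(H[...,0]<80)&(H[...,1]>120))&(P[...,2]>70)
vs,us=np.nonzero(m)
for r in range(vs.min(),vs.max(),6):
    k=vs==r
    if k.any(): print(r,us[k].min(),us[k].max(),np.round(np.median(P[r,us[k]],axis=0),1))
E
```

```text
213 275 275 [ 486.8 -276.4   71.6]
219 238 277 [ 475.2 -277.6   76.3]
231 238 238 [ 462.  -283.5   79.6]
237 245 270 [ 475.6 -271.4  114.3]
243 245 270 [ 475.7 -270.9  121.5]
249 232 284 [ 475.9 -272.   126.3]
255 231 284 [ 475.6 -272.   132.2]
261 231 285 [ 476.1 -272.   137.5]
267 229 287 [ 475.9 -271.5  143. ]
273 227 288 [ 477.  -271.5  147.7]
279 240 285 [ 476.2 -270.   154.1]
285 234 286 [ 475.9 -270.5  157.8]
291 233 286 [ 475.9 -270.8  161.7]
297 233 286 [ 475.6 -270.9  165.3]
303 242 273 [ 474.  -272.7  166. ]
309 247 268 [ 473.8 -284.   156.4]
315 245 270 [ 474.2 -285.7  158.6]
321 244 271 [ 474.  -288.5  158.9]
327 243 272 [ 473.7 -283.5  168.2]
333 242 274 [ 476.5 -278.   176.9]
339 240 274 [ 475.3 -272.1  185.1]
345 239 276 [ 475.5 -270.8  188.9]
351 238 277 [ 475.6 -271.   191.4]
357 237 278 [ 475.8 -271.   193.8]
363 236 279 [ 475.6 -271.   196.2]
369 235 281 [ 475.7 -271.2  198.4]
375 235 281 [ 475.7 -271.1  200.5]
381 232 283 [ 475.5 -271.   202.8]
```

View pics/c3.png

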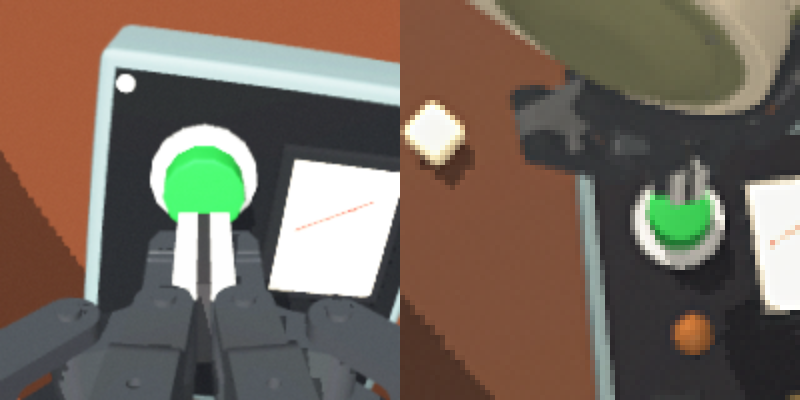

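```bash
python3 - <<'E'
from h import *
for n in("side","top"):
    c=capture(n); f=192/np.tan(np.radians(c["vertical_fov"]/2))
    pr=lambda X:(lambda q:np.round([f*q[0]/q[2]+c["cx"],f*q[1]/q[2]+c["cy"],q[2]],1))(np.array(c["R"])@np.array(X)+c["t"])
    print(n,"cam",-np.array(c["R"]).T@c["t"])
    for z in(75,81,90,100,115):print(z,pr([475.5,-282.7,z]),pr([475.5,-293.7,z]))
    P=cloud(c); 
    if n=="side":
        for v in range(298,320,2):
            print(v,[tuple(np.round(P[v,u]).astype(int)) for u in(254,257,260)],c["image"][v,257])
c,P=wcloud()
for v in range(222,250,2): print(v,[(tuple(np.round(P[v,u]).astype(int)),round(float(c["z_map"][v,u]))) for u in(252,262)])
E
```

```text
side cam [ 365.58342304 -550.73149874  862.59896495]
75 [255.5 312.3 800.3] [257.3 317.4 794. ]
81 [255.5 311.3 795.6] [257.4 316.3 789.3]
90 [255.6 309.6 788.5] [257.4 314.7 782.1]
100 [255.7 307.8 780.5] [257.6 312.9 774.2]
115 [255.8 304.9 768.7] [257.7 310.1 762.4]
298 [(np.int64(465), np.int64(-298), np.int64(194)), (np.int64(478), np.int64(-282), np.int64(147)), (np.int64(479), np.int64(-293), np.int64(170))] [66 67 69]
300 [(np.int64(465), np.int64(-298), np.int64(185)), (np.int64(476), np.int64(-286), np.int64(146)), (np.int64(479), np.int64(-294), np.int64(165))] [55 56 56]
302 [(np.int64(467), np.int64(-293), np.int64(162)), (np.int64(475), np.int64(-290), np.int64(148)), (np.int64(478), np.int64(-295), np.int64(158))] [58 59 58]
304 [(np.int64(467), np.int64(-295), np.int64(156)), (np.int64(474), np.int64(-293), np.int64(147)), (np.int64(480), np.int64(-293), np.int64(140))] [91 97 98]
306 [(np.int64(469), np.int64(-290), np.int64(134)), (np.int64(474), np.int64(-293), np.int64(137)), (np.int64(480), np.int64(-294), np.int64(134))] [81 85 85]
308 [(np.int64(469), np.int64(
[... 2091 characters left out ...]
1)), 190)]
238 [((np.int64(473), np.int64(-270), np.int64(117)), 150), ((np.int64(478), np.int64(-271), np.int64(116)), 152)]
240 [((np.int64(473), np.int64(-271), np.int64(118)), 150), ((np.int64(478), np.int64(-271), np.int64(119)), 149)]
242 [((np.int64(473), np.int64(-272), np.int64(119)), 149), ((np.int64(478), np.int64(-271), np.int64(121)), 147)]
244 [((np.int64(473), np.int64(-271), np.int64(123)), 145), ((np.int64(478), np.int64(-272), np.int64(122)), 146)]
246 [((np.int64(473), np.int64(-271), np.int64(125)), 143), ((np.int64(478), np.int64(-271), np.int64(125)), 143)]
248 [((np.int64(473), np.int64(-271), np.int64(126)), 142), ((np.int64(478), np.int64(-271), np.int64(128)), 140)]
```

Both cameras put the real fingertip at z ≈ 115, about 21 mm behind the reported TCP instead of 19 mm ahead of it. I'll go by the images and check how low the rest of the gripper hangs.

```bash
python3 - <<'E'
from h import *
M,p,_=R()
for n in("side","wrist"):
    if n=="side": c=capture(n);P=cloud(c)
    else: c,P=wcloud()
    Q=(P-p); z=P[...,2]; m=(z>88)&(z<220)&(c["z_map"]>0)&(np.hypot(Q[...,0],Q[...,1])<110)
    q=Q[m]; a=q@M[:,0]; b=q@M[:,1]; zz=p[2]+q[:,2]
    for lo in range(-70,70,10):
        k=(b>=lo)&(b<lo+10)
        if k.sum()>5: print(n,"tool y",lo,"zmin p2",np.round(np.percentile(zz[k],[1,3,10]),0),"toolx rng",np.round(np.percentile(a[k],[2,98])),k.sum())
E
```

```text
side tool y -70 zmin p2 [197. 197. 198.] toolx rng [-12.  11.] 9
side tool y -60 zmin p2 [189. 191. 199.] toolx rng [-14.  12.] 93
side tool y -50 zmin p2 [178. 179. 185.] toolx rng [-12.  11.] 104
side tool y -40 zmin p2 [162. 164. 169.] toolx rng [-12.   5.] 72
side tool y -30 zmin p2 [159. 160. 163.] toolx rng [-13.   5.] 72
side tool y -20 zmin p2 [121. 124. 135.] toolx rng [-19.  -1.] 58
side tool y -10 zmin p2 [116. 117. 120.] toolx rng [-17.  -6.] 58
side tool y 0 zmin p2 [116. 117. 126.] toolx rng [-17.  -2.] 63
side tool y 10 zmin p2 [118. 118. 125.] toolx rng [-17.  -6.] 25
side tool y 20 zmin p2 [158. 159. 162.] toolx rng [-13.  -6.] 29
side tool y 30 zmin p2 [163. 163. 168.] toolx rng [-12.  -3.] 52
side tool y 40 zmin p2 [174. 176. 181.] toolx rng [-12.   4.] 80
side tool y 50 zmin p2 [187. 189. 197.] toolx rng [-13.  12.] 83
side tool y 60 zmin p2 [197. 197. 199.] toolx rng [-12.  11.] 13
wrist tool y -70 zmin p2 [193. 193. 195.] toolx rng [ 6. 13.] 91
wrist tool y -60 zmin p2 [183. 185. 189.] toolx rng [ 2. 14.] 1606
wrist tool y -50 zmin p2 [171. 174. 179.] toolx rng [-2. 13.] 2671
wrist tool y -40 zmin p2 [160. 162. 165.] toolx rng [-8. 13.] 3007
wrist tool y -30 zmin p2 [155. 157. 162.] toolx rng [-8. 14.] 2272
wrist tool y -20 zmin p2 [121. 127. 154.] toolx rng [ 7. 21.] 3290
wrist tool y -10 zmin p2 [117. 122. 135.] toolx rng [-7. 20.] 4168
wrist tool y 0 zmin p2 [118. 123. 137.] toolx rng [-6. 21.] 4317
wrist tool y 10 zmin p2 [122. 132. 156.] toolx rng [ 7. 21.] 2774
wrist tool y 20 zmin p2 [156. 158. 163.] toolx rng [-8. 14.] 2468
wrist tool y 30 zmin p2 [161. 163. 168.] toolx rng [-8. 13.] 3233
wrist tool y 40 zmin p2 [174. 176. 181.] toolx rng [ 4. 13.] 2426
wrist tool y 50 zmin p2 [185. 187. 190.] toolx rng [ 2. 15.] 1279
wrist tool y 60 zmin p2 [193. 194. 195.] toolx rng [11. 13.] 16
```

>>> move_arm(moves=[{"turn": [0,0,0],"translation": [0,0,10],"hand": 0},{"turn": [0,0,0],"translation": [0,0,10],"hand": 0},{"turn": [0,0,0],"translation": [0,0,6],"hand": 0},{"turn": [0,0,0],"translation": [0,0,2],"hand": 0},{"turn": [0,0,0],"translation": [0,0,0],"hand": 0},{"turn": [0,0,0],"translation": [0,0,0],"hand": 0}])

```text
time_s: 5.12
eef_pos: [475.6, -282.7, 65.6]
ee_rot: [-0.0, 0.737, 0.676, -0.0]
force: [0.3, -1.0, -0.0]
grip_width: 0.002
grip_force: 0.0
```

```bash
cat >> h.py <<'E'
def tip():
    c,P=wcloud(); M,p,s=R(); Q=P-p; a=Q@M[:,0]; b=Q@M[:,1]
    m=(abs(a-11.5)<2.5)&(abs(b)<9)&(P[...,2]>p[2]+12)&(P[...,2]<p[2]+60)&(c["z_map"]>0)
    z=P[...,2][m]; print("pos",np.round(p,1),"F",np.round(s["force"],2),"tip z",np.round(np.percentile(z,[0,1,2]),1),m.sum())
E
python3 -c "
from h import *
tip();wfind(['green'])"
```

```text
pos [ 475.7 -282.8   65.9] F [-0.72 -0.24  0.22] tip z [77.9 78.4 78.7] 1500
green 681 [257. 232.] ctr [ 475.3 -274.3   79.8] ext [22.5 10.2  3. ] ztop 80.2
```

>>> move_arm(moves=[{"turn": [0,0,0],"translation": [0,0,1.5],"hand": 0},{"turn": [0,0,0],"translation": [0,0,1.5],"hand": 0},{"turn": [0,0,0],"translation": [0,0,0],"hand": 0}])

```text
time_s: 5.47
eef_pos: [475.7, -282.9, 62.8]
ee_rot: [0.0, 0.737, 0.676, 0.0]
force: [0.5, -0.6, 1.8]
grip_width: 0.002
grip_force: 1.1
```

>>> move_arm(moves=[{"turn": [0,0,0],"translation": [0,0,1],"hand": 0},{"turn": [0,0,0],"translation": [0,0,0.5],"hand": 0},{"turn": [0,0,0],"translation": [0,0,0],"hand": 0}])

```text
time_s: 5.72
eef_pos: [475.6, -282.8, 61.2]
ee_rot: [0.0, 0.737, 0.676, 0.0]
force: [0.7, -0.6, 1.1]
grip_width: 0.005
grip_force: 0.5
```

>>> move_arm(moves=[{"turn": [0,0,0],"translation": [0,0,1],"hand": 0},{"turn": [0,0,0],"translation": [0,0,0.5],"hand": 0},{"turn": [0,0,0],"translation": [0,0,0],"hand": 0}])

```text
time_s: 5.97
eef_pos: [475.2, -282.5, 59.3]
ee_rot: [-0.001, 0.737, 0.676, -0.0]
force: [-0.2, 0.2, -0.5]
grip_width: 0.001
grip_force: 0.0
```

```bash
python3 -c "
from h import *
wfind(['green'])"
```

```text
green 521 [258. 234.] ctr [ 475.2 -274.7   72.2] ext [22.9 10.9  2.9] ztop 72.5
```

The green button now reads 72.5, so it's latched down. Contact was at about eef z 64, so the tip is roughly eef + 17. I'll retract and travel to the blue key.

>>> move_arm(moves=[{"turn": [0,0,0],"translation": [0,0,-10],"hand": 0},{"turn": [0,0,0],"translation": [0,0,-25],"hand": 0},{"turn": [0,0,0],"translation": [0,0,-25],"hand": 0},{"turn": [0,0,0],"translation": [0,0,0],"hand": 0}])

```text
time_s: 6.35
eef_pos: [477.2, -284.2, 125.0]
ee_rot: [0.004, 0.736, 0.676, 0.0]
force: [0.4, -0.5, 1.2]
grip_width: 0.0
grip_force: 0.0
```

```bash
python3 -c "
from h import *
wfind(['green']);to(641.2,5.5,100)"
```

```text
green 880 [255. 202.] ctr [ 474.9 -281.4   72.5] ext [22.9 22.7  2.6] ztop 72.8
t 6.4 pos [ 476.5 -283.6  122.6] F [-0.87 -0.4   0.19] grip -0.0014100694510809902
toolx [ 0.085  0.996 -0.003] z [ 0.004 -0.004 -1.   ] delta tool [302.  139.5   3.2]
```

Green stays down. Moving towards the blue key.

>>> move_arm(moves=[{"turn": [0,0,0],"translation": [25,11.5,0],"hand": 0},{"turn": [0,0,0],"translation": [25,11.5,0],"hand": 0},{"turn": [0,0,0],"translation": [25,11.5,0],"hand": 0},{"turn": [0,0,0],"translation": [25,11.5,0],"hand": 0},{"turn": [0,0,0],"translation": [25,11.5,0],"hand": 0},{"turn": [0,0,0],"translation": [25,11.5,0],"hand": 0},{"turn": [0,0,0],"translation": [25,11.5,0],"hand": 0},{"turn": [0,0,0],"translation": [25,11.5,0],"hand": 0},{"turn": [0,0,0],"translation": [25,11.5,0],"hand": 0},{"turn": [0,0,0],"translation": [20,10,0],"hand": 0}])

```text
time_s: 7.23
eef_pos: [609.6, -46.3, 119.1]
ee_rot: [-0.001, 0.736, 0.677, -0.0]
force: [-0.4, 0.3, 0.6]
grip_width: 0.001
grip_force: 0.0
```

>>> move_arm(moves=[{"turn": [0,0,0],"translation": [15,7,0],"hand": 0},{"turn": [0,0,0],"translation": [10,5,0],"hand": 0},{"turn": [0,0,0],"translation": [0,0,0],"hand": 0},{"turn": [0,0,0],"translation": [0,0,0],"hand": 0}])

```text
time_s: 7.57
eef_pos: [623.1, -24.5, 119.2]
ee_rot: [-0.0, 0.736, 0.677, -0.0]
force: [-0.2, -0.3, 0.3]
grip_width: 0.002
grip_force: 0.0
```

```bash
python3 -c "
from h import *
wfind(['blue','red','ivory']);to(641.2,5.5,70)"
```

```text
blue 878 [282. 168.] ctr [642.1   6.5  79.3] ext [17.9 19.9  2.6] ztop 79.6
red 667 [210. 254.] ctr [581.8 -59.5  79.1] ext [18.3 19.5  2.8] ztop 79.4
ivory 197 [250. 142.] ctr [620.8  17.5  67.6] ext [ 9.  92.2  3.1] ztop 68.0
ivory 882 [203. 116.] ctr [592.1  47.5  79.4] ext [18.  19.8  3. ] ztop 79.5
ivory 920 [283. 116.] ctr [645.7  42.2  79.4] ext [18.2 19.7  2.8] ztop 79.6
ivory 893 [205. 166.] ctr [588.5  11.6  79.1] ext [18.1 19.7  2.8] ztop 79.5
ivory 797 [207. 213.] ctr [585.  -23.9  79.2] ext [18.  19.8  2.9] ztop 79.4
ivory 839 [280. 214.] ctr [638.8 -28.8  79.2] ext [18.4 19.9  2.9] ztop 79.6
ivory 208 [285. 250.] ctr [642.4 -63.8  78.6] ext [ 4.6 18.1  3.4] ztop 78.7
ivory 149 [212. 280.] ctr [578.7 -85.1  75.4] ext [14.   2.4  3.8] ztop 75.5
t 7.6167 pos [623.  -25.1 119.4] F [ 0.04 -0.07  0.58] grip 0.0015297663934951706
toolx [ 0.085  0.996 -0.   ] z [-0.001 -0.    -1.   ] delta tool [32.  15.5 30.4]
```

>>> move_arm(moves=[{"turn": [0,0,0],"translation": [17,8,0],"hand": 0},{"turn": [0,0,0],"translation": [16,8,0],"hand": 0},{"turn": [0,0,0],"translation": [0,0,10],"hand": 0},{"turn": [0,0,0],"translation": [0,0,15],"hand": 0},{"turn": [0,0,0],"translation": [0,0,10],"hand": 0},{"turn": [0,0,0],"translation": [0,0,5],"hand": 0},{"turn": [0,0,0],"translation": [0,0,0],"hand": 0},{"turn": [0,0,0],"translation": [0,0,0],"hand": 0}])

```text
time_s: 8.28
eef_pos: [642.2, 6.5, 79.9]
ee_rot: [0.0, 0.737, 0.676, -0.0]
force: [-0.2, -0.8, -0.1]
grip_width: 0.0
grip_force: 0.0
```

```bash
python3 -c "
from h import *
wfind(['blue']);to(642,6.3,47)"
```

```text
blue 720 [259. 226.] ctr [642.3  10.   79.1] ext [18.5 13.9  3.1] ztop 79.4
t 8.3333 pos [642.5   6.6  80.3] F [-0.47 -0.31  0.05] grip -0.0018149505679935752
toolx [ 0.085  0.996 -0.   ] z [ 0.001 -0.    -1.   ] delta tool [-0.4 -0.4 14.3]
```

>>> move_arm(moves=[{"turn": [0,0,0],"translation": [0,0,8],"hand": 0},{"turn": [0,0,0],"translation": [0,0,4],"hand": 0},{"turn": [0,0,0],"translation": [0,0,2],"hand": 0},{"turn": [0,0,0],"translation": [0,0,0],"hand": 0},{"turn": [0,0,0],"translation": [0,0,0],"hand": 0}])

```text
time_s: 8.75
eef_pos: [642.2, 7.2, 65.6]
ee_rot: [-0.0, 0.736, 0.676, -0.0]
force: [-0.3, 0.7, 0.3]
grip_width: 0.002
grip_force: 0.0
```

>>> move_arm(moves=[{"turn": [0,0,0],"translation": [0,0,1.5],"hand": 0},{"turn": [0,0,0],"translation": [0,0,1.5],"hand": 0},{"turn": [0,0,0],"translation": [0,0,1],"hand": 0},{"turn": [0,0,0],"translation": [0,0,0],"hand": 0}])

```text
time_s: 9.08
eef_pos: [642.4, 7.2, 61.9]
ee_rot: [0.0, 0.737, 0.676, 0.0]
force: [-0.1, -0.6, 2.8]
grip_width: -0.003
grip_force: 1.1
```

>>> move_arm(moves=[{"turn": [0,0,0],"translation": [0,0,1],"hand": 0},{"turn": [0,0,0],"translation": [0,0,1],"hand": 0},{"turn": [0,0,0],"translation": [0,0,1],"hand": 0},{"turn": [0,0,0],"translation": [0,0,0],"hand": 0}])

```text
time_s: 9.42
eef_pos: [641.9, 7.2, 58.1]
ee_rot: [-0.0, 0.737, 0.676, -0.0]
force: [0.8, 0.5, 0.9]
grip_width: -0.004
grip_force: 0.0
```

```bash
python3 -c "
from h import *
wfind(['blue','ivory'],66);to(642,6.3,40)"
```

```text
blue 242 [261. 235.] ctr [642.7  13.3  70.3] ext [18.3  8.1  3. ] ztop 70.7
ivory 295 [219. 213.] ctr [621.3  25.2  67.5] ext [ 7.9 78.5  2.7] ztop 67.9
ivory 1510 [156. 188.] ctr [592.4  47.8  79.1] ext [17.8 19.8  2.7] ztop 79.5
ivory 1786 [260. 189.] ctr [645.6  42.6  79.2] ext [18.2 19.6  2.9] ztop 79.6
ivory 1298 [163. 248.] ctr [588.9  12.2  78.9] ext [18.3 19.8  2.9] ztop 79.3
ivory 199 [165. 285.] ctr [581.8 -13.1  75.5] ext [9.8 1.9 3.6] ztop 75.5
ivory 62 [258. 315.] ctr [637.5 -35.2  79.5] ext [4.6 6.7 2.1] ztop 79.7
ivory 61 [256. 333.] ctr [635.3 -54.9  76.8] ext [6.1 2.4 2.7] ztop 76.9
t 9.4667 pos [642.    7.2  58.2] F [-0.8  -0.07 -0.16] grip -0.004095645154095803
toolx [0.085 0.996 0.   ] z [-0.001  0.    -1.   ] delta tool [-0.9  0.1 -0.8]
```

Blue clicked down and the ivory keys are all up. I'll lift 40 mm and move to the red key at (581.7,-60).

>>> move_arm(moves=[{"turn": [0,0,0],"translation": [0,0,-10],"hand": 0},{"turn": [0,0,0],"translation": [0,0,-15],"hand": 0},{"turn": [0,0,0],"translation": [0,0,-15],"hand": 0},{"turn": [0,0,0],"translation": [0,0,0],"hand": 0},{"turn": [0,0,0],"translation": [-18,-13.5,0],"hand": 0},{"turn": [0,0,0],"translation": [-18,-13.5,0],"hand": 0},{"turn": [0,0,0],"translation": [-18,-13.5,0],"hand": 0},{"turn": [0,0,0],"translation": [-18,-13.5,0],"hand": 0},{"turn": [0,0,0],"translation": [0,0,0],"hand": 0},{"turn": [0,0,0],"translation": [0,0,0],"hand": 0}])

```text
time_s: 10.3
eef_pos: [582.0, -60.5, 98.7]
ee_rot: [-0.0, 0.737, 0.676, 0.0]
force: [0.3, 0.3, -0.3]
grip_width: 0.001
grip_force: 0.0
```

```bash
python3 -c "
from h import *
wfind(['blue','red']);to(581.7,-60.3,47)"
```

```text
blue 927 [342. 114.] ctr [641.7   6.4  71.3] ext [18.  20.1  2.9] ztop 71.7
blue 195 [449. 378.] ctr [ 811.9 -319.    73. ] ext [17.   6.8  3.6] ztop 73.1
red 934 [258. 220.] ctr [581.5 -58.9  79.2] ext [18.4 18.7  2.9] ztop 79.6
t 10.35 pos [582.5 -59.9  98.7] F [ 0.63 -0.41 -0.77] grip -0.0011538243077649564
toolx [0.085 0.996 0.   ] z [ 0.  0. -1.] delta tool [-0.4 -0.8 32.7]
```

Blue stays down at 71.7. I'm centred over red, so I'll descend and press.

>>> move_arm(moves=[{"turn": [0,0,0],"translation": [0,0,12],"hand": 0},{"turn": [0,0,0],"translation": [0,0,12],"hand": 0},{"turn": [0,0,0],"translation": [0,0,6],"hand": 0},{"turn": [0,0,0],"translation": [0,0,3],"hand": 0},{"turn": [0,0,0],"translation": [0,0,0],"hand": 0},{"turn": [0,0,0],"translation": [0,0,0],"hand": 0}])

```text
time_s: 10.85
eef_pos: [582.7, -59.8, 66.0]
ee_rot: [0.0, 0.736, 0.677, 0.0]
force: [0.2, -0.1, -1.0]
grip_width: 0.001
grip_force: 0.0
```

>>> move_arm(moves=[{"turn": [0,0,0],"translation": [0,0,1.5],"hand": 0},{"turn": [0,0,0],"translation": [0,0,1.5],"hand": 0},{"turn": [0,0,0],"translation": [0,0,1],"hand": 0},{"turn": [0,0,0],"translation": [0,0,0],"hand": 0}])

```text
time_s: 11.18
eef_pos: [582.7, -60.0, 62.0]
ee_rot: [0.0, 0.737, 0.676, 0.0]
force: [0.9, 1.1, 2.5]
grip_width: 0.0
grip_force: 1.1
```

>>> move_arm(moves=[{"turn": [0,0,0],"translation": [0,0,1],"hand": 0},{"turn": [0,0,0],"translation": [0,0,1],"hand": 0},{"turn": [0,0,0],"translation": [0,0,1],"hand": 0},{"turn": [0,0,0],"translation": [0,0,0],"hand": 0}])

```text
time_s: 11.52
eef_pos: [581.9, -60.0, 58.2]
ee_rot: [-0.0, 0.737, 0.676, -0.0]
force: [-0.2, -0.4, 0.8]
grip_width: 0.003
grip_force: 0.0
```

```bash
python3 -c "
from h import *
wfind(['red'],66)"
```

```text
red 278 [258. 235.] ctr [581.8 -53.1  70.3] ext [18.9  8.2  3. ] ztop 70.7
```

Red is down. I'll retract and back off to the right for a clear view, staying above everything.

>>> move_arm(moves=[{"turn": [0,0,0],"translation": [0,0,-10],"hand": 0},{"turn": [0,0,0],"translation": [0,0,-20],"hand": 0},{"turn": [0,0,0],"translation": [0,0,-30],"hand": 0},{"turn": [0,0,0],"translation": [0,0,-30],"hand": 0},{"turn": [0,0,0],"translation": [0,-20,-20],"hand": 0},{"turn": [0,0,0],"translation": [0,-25,0],"hand": 0},{"turn": [0,0,0],"translation": [0,-25,0],"hand": 0},{"turn": [0,0,0],"translation": [0,-20,0],"hand": 0},{"turn": [0,0,0],"translation": [0,0,0],"hand": 0},{"turn": [0,0,0],"translation": [0,0,0],"hand": 0}])

```text
time_s: 12.4
eef_pos: [492.5, -52.4, 169.7]
ee_rot: [0.001, 0.737, 0.676, 0.0]
force: [-0.1, 0.7, -0.2]
grip_width: -0.002
grip_force: 0.0
```

```bash
python3 - <<'E'
from h import *
import pickle
wfind(['blue','red','ivory'],66)
c=capture("side"); pickle.dump(c,open("side.pkl","wb")); c=capture("top"); pickle.dump(c,open("top.pkl","wb"))
cv2.imwrite("pics/f.png",c["image"])
E
python3 m.py | grep -v plate | cut -c1-60
```

```text
blue 384 [410. 116.] ctr [641.4   6.6  71.5] ext [17.9 19.3  2.9] ztop 71.8
blue 381 [471. 344.] ctr [ 809.6 -338.3   86.3] ext [17.7 44.7  3.9] ztop 86.3
red 398 [352. 188.] ctr [581.1 -59.3  71.4] ext [17.  19.9  2.8] ztop 71.8
ivory 549 [362.  71.] ctr [591.3  47.5  79.3] ext [18.2 19.4  3. ] ztop 79.6
ivory 461 [415.  78.] ctr [644.9  42.2  79.5] ext [18.2 19.5  3. ] ztop 79.7
ivory 577 [360. 111.] ctr [587.9  11.9  79.3] ext [18.2 20.2  3.2] ztop 79.5
ivory 86 [377. 147.] ctr [607.3 -24.2  67.7] ext [ 5.7 52.8  2.8] ztop 68.0
ivory 573 [357. 151.] ctr [584.4 -24.   79.3] ext [18.1 19.8  3.2] ztop 79.6
ivory 483 [409. 153.] ctr [638.1 -28.9  79.4] ext [18.3 20.   3. ] ztop 79.6
ivory 95 [370. 210.] ctr [601.4 -86.3  67.6] ext [ 6.7 61.1  2.8] ztop 67.8
ivory 471 [404. 189.] ctr [634.5 -64.9  79.4] ext [17.7 19.5  2.8] ztop 79.7
ivory 502 [349. 224.] ctr [577.4 -95.   79.2] ext [18.2 19.7  3. ] ztop 79.5
ivory 443 [398. 223.] ctr [ 631.1 -100.4   79.2] ext [17.8 19.7  3.2] ztop 79.4
top
green 69 [381. 237.] ctr [ 476.  -281.1   72.1] mean [ 475.2
ivory 25 [253. 174.] ctr [642.1  4
[... 185 characters left out ...]
  4.5  71.1] mean [641.9   5.
red 45 [266. 214.] ctr [581.3 -60.7  71.6] mean [581.3 -61.7
green 113 [255. 313.] ctr [ 475.2 -283.    73.4] mean [ 475.
ivory 36 [274. 177.] ctr [643.   39.2  76.1] mean [641.7  34
ivory 48 [255. 180.] ctr [592.5  45.1  77.3] mean [592.   41
ivory 48 [259. 191.] ctr [588.6   9.6  77.5] mean [588.5   4
ivory 55 [283. 198.] ctr [638.7 -31.6  77.4] mean [638.6 -34
ivory 55 [262. 202.] ctr [584.8 -25.8  77.7] mean [585.2 -30
ivory 53 [287. 209.] ctr [636.  -67.3  77.3] mean [635.5 -71
ivory 56 [292. 222.] ctr [ 632.5 -104.    78. ] mean [ 632.2
ivory 39 [271. 228.] ctr [ 577.7 -100.6   77.6] mean [ 577.5
ivory 375 [282. 317.] ctr [ 521.  -308.4   67.9] mean [ 524.
```

View pics/f.png

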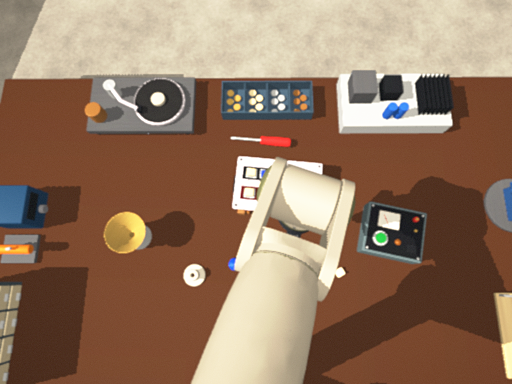

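The final top view shows the tester (391,232), funnel (125,232) and hub (195,275) where they were, and the arm clear. Measured heights put green, blue and red down and all eight ivory keys up.

```bash
python3 -c "
from h import *
print(finish_job())"
```

```text
the job is handed in; nothing more can be done
None
```

The job is done and handed in: the green button, then the blue key, then the red key were each pressed lightly until they latched down; all eight ivory keys measured up and the arm was clear, at about 12.5 s of the 51 s allowed.

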